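# Clear plate shards down the scrap chute

### The job

A blue plate has broken on the scrap station: with the scraper block wipe all four shards along the board into the hopper, without touching them with the fingers, and leave the scraper standing upright on the board. Then pull the shutter's tab out against its spring until it is level with the steel mark, so that the shards drop into the caddy, and finish still gripping the tab and keeping it at the mark. Leave everything else on the counter where it stands.

Things in the scene. Friction and masses are not known exactly. Their poses are not given: they have to be found in the camera images.
- station: wooden scrap station fixed on the counter: a raised board with a hopper and spring shutter at one end. 450 mm long along its y, up to 168 mm wide along x, z up; origin on the counter under it. Hopper and pull tab lie towards its -y. All offsets below are in this frame; the points' axes are parallel to it
- board (a point): on the board's top surface (z = 110 mm) at x = 0, y = 90 mm, mid-channel. The board, on which the shards lie, spans y = -30 to +185 mm; two side rails 12 mm higher than it leave a channel 116 mm wide (x = -58 to +58 mm), open at the +y end
- hopper (a point): centre of the hopper's mouth, level with the board's top (x = 0, y = -58, z = 110 mm). The hopper is as wide as the channel and runs from the board's end at y = -30 to an end wall at y = -86 mm (12 mm thick, top at z = 126 mm). Its floor, 24 mm below the board's top, is the closed shutter
- caddy (a point): centre of the floor (x = 0, y = -60, z = 5 mm) of the fixed steel caddy under the hopper; inside 120 mm (x) by 82 mm (y), rim at z = 79 mm
- shutter (a joint): how far the shutter is pulled out (m): 0 closed, grows as the tab goes along the station's -y, stop at 0.12. A spring always pulls it shut: about 2 N when closed, 6.5 N at 0.09, plus slight friction. The hopper is wholly open from 0.059. Let go, it snaps shut
- pull_tab (a point): centre of the top face of the shutter's upright dark wooden pull tab, 24 mm (x) by 16 mm (y), top 150 mm over the counter, 64 mm above the aluminium shutter plate it stands on. Closed, it stands at station x = 0, y = -135 mm, 29 mm clear of the end wall. It runs between two guide bars (tops at z = 90 mm, x = +-64 to +-84 mm)
- marker: the mark: steel fin 6 mm thick (y), 20 mm wide, 36 mm tall with a 24 mm foot, fixed on the guide bar at station x = +74 mm, z = 90 mm; where along the bar (y) differs from run to run. Origin under its centre, axes parallel to the station's. The tab is at the mark when tab middle and fin are at the same station y
- scraper: loose scraper block, 160 g: foot 96 mm long (its x) by 22 mm thick (its y) by 28 mm high, steel below and wood above, with a wooden grip rib 70 x 18 mm on top up to 70 mm. Origin at the centre of its underside, z up. It stands on the counter left of the station at the start
- shard0: blue ceramic plate shard, an irregular flat piece about 36 x 27 mm and 7 mm thick, 18 g, lying flat at the start; origin at its centre (mid-thickness), z is its thickness. The four shards are alike
- shard1: blue ceramic plate shard, an irregular flat piece about 36 x 27 mm and 7 mm thick, 18 g, lying flat at the start; origin at its centre (mid-thickness), z is its thickness. The four shards are alike
- shard2: blue ceramic plate shard, an irregular flat piece about 36 x 27 mm and 7 mm thick, 18 g, lying flat at the start; origin at its centre (mid-thickness), z is its thickness. The four shards are alike
- shard3: blue ceramic plate shard, an irregular flat piece about 36 x 27 mm and 7 mm thick, 18 g, lying flat at the start; origin at its centre (mid-thickness), z is its thickness. The four shards are alike
- egg_cup: red plastic egg cup, 50 mm across, 62 mm tall, beyond the station; bystander, origin under its centre
- salt: white ceramic salt shaker, 42 mm across, 80 mm tall, on the robot's side of the station; bystander, origin under its centre
- jar: amber glass jam jar, 58 mm across, 75 mm tall, beyond the station; bystander, origin under its centre
- mug: white ceramic mug, 76 mm across, 85 mm tall, left of and beyond the board; bystander, origin under its centre
- trivet: steel wheel-shaped trivet, 170 mm across, 10 mm tall, lying on the counter to the right of the station; bystander, origin under its centre
- spoon: spoon lying on the counter, front right; bystander
There are look-alikes about, which are no part of the job. Leave any green or yellow look-alike of the scraper alone.

How it is judged (in metres and radians):
On the way, in this order (a step that is already met when the one before it is completed fails the run):
1. all four shards lie in the hopper (flat or heaped), over the closed shutter (y of shard0 in the frame of station between -0.087 and -0.031 m and z of shard0 in the frame of station between 0.08 and 0.135 m and y of shard1 in the frame of station between -0.087 and -0.031 m and z of shard1 in the frame of station between 0.08 and 0.135 m and y of shard2 in the frame of station between -0.087 and -0.031 m and z of shard2 in the frame of station between 0.08 and 0.135 m and y of shard3 in the frame of station between -0.087 and -0.031 m and z of shard3 in the frame of station between 0.08 and 0.135 m and value of joint shutter below 0.012 m), for 0.2 s.
2. the fingers hold the pull tab level with the mark (y of pull_tab in the frame of marker between -0.007 and 0.007 m and contact force between the fingers and shutter above 1 N), for 0.3 s.
At the end, for the whole second after the job is handed in: all four shards lie in the caddy (below 60 mm over the counter); the fingers press on the pull tab (over 1 N) and its middle is within 7 mm of the mark along the station's y, at rest; the scraper stands upright (within 0.2 rad) on the board, let go (all of step 2 and x of shard0 in the frame of station between -0.065 and 0.065 m and y of shard0 in the frame of station between -0.106 and -0.014 m and z of shard0 in the frame of station between 0 and 0.06 m and x of shard1 in the frame of station between -0.065 and 0.065 m and y of shard1 in the frame of station between -0.106 and -0.014 m and z of shard1 in the frame of station between 0 and 0.06 m and x of shard2 in the frame of station between -0.065 and 0.065 m and y of shard2 in the frame of station between -0.106 and -0.014 m and z of shard2 in the frame of station between 0 and 0.06 m and x of shard3 in the frame of station between -0.065 and 0.065 m and y of shard3 in the frame of station between -0.106 and -0.014 m and z of shard3 in the frame of station between 0 and 0.06 m and z of scraper in the frame of station between 0.1 and 0.12 m and x of scraper in the frame of station between -0.065 and 0.065 m and y of scraper in the frame of station between -0.035 and 0.185 m and angle between scraper's own z axis and vertical below 0.2 rad and contact force between the fingers and scraper below 0.1 N and velocity of joint shutter between -0.02 and 0.02 m/s); the arm keeps its last pose, push and grip.
It fails at once if the fingers touch a shard (contact force between the fingers and shard0 above 0.3 N or contact force between the fingers and shard1 above 0.3 N or contact force between the fingers and shard2 above 0.3 N or contact force between the fingers and shard3 above 0.3 N).
It fails at once if a bystander is pushed more than 30 mm or knocked over (distance of any of egg_cup, salt, jar, mug, trivet, spoon from where it was at the start of the episode above 0.03 m or angle between any of egg_cup, salt, jar, mug's own z axis and vertical above 0.6 rad).
It also fails if it takes over 51 s, if anything falls off the work surface, if the arm or the gripper's body presses on something with over 40 N, if the wrist force passes 120 N, or if a joint passes its speed limit or range.

### The arm

A 6-joint arm with a two-finger parallel gripper is mounted at the origin on the work surface. World frame = base frame: x ahead of the robot, y to its left, z up, the work surface at z = 0. Lengths are in m, angles in degrees, forces in N, time in s.
With the tool pointing down it reaches from about 0.35 to 0.875 m from the base axis. Payload 4.2 kg.
Tool frame: the origin (TCP) lies midway between the tips of the shut fingers; the grasp point (between the pads) lies 19 mm behind it; y points along the fingers, z is the direction in which the jaws open and shut, and the axes are right-handed (so a half turn about y gives the same grasp; the last joint's range is limited). The gripper opens to 87 mm and grips with 3 to 60 N. Pads are 19 mm wide; open, the fingers measure 117 mm over their backs; the gripper's body (75 mm by 190 mm) begins 51 mm behind the grasp point.
Start: joints at [80.478, 22.042, 0.453, 0, -68.411, -14.817], TCP at [0.258, 0.569, 0.223] pointing down, gripper open.
Joint ranges: [-179.83, 179.83], [-69.29, 118.12], [-61.27, 80.66], [-181.25, 117.63], [-171.15, -9.14], [-177.46, 177.46]. Speed limits (degrees/s): [159.86, 159.86, 180, 180, 180, 180].

### API

Orientations are given as [roll, pitch, yaw] about the fixed x, y, z axes, in that order (R = Rz(yaw) Ry(pitch) Rx(roll)).
In Python, from workcell import env gives the robot as it stands. The module is installed in compiled form; this text tells all that it offers. Calls block until the motion is done:
- env.goto(position, orientation): joint-space move of the TCP to a pose.
- env.move_straight(position, rotation=None, rate=0.15, force_limit=None): straight line of the TCP; rotation=None keeps the orientation; rate is the mean speed in m/s. With force_limit (N) it stops when the force on the tool has changed by that much, and returns True; else False.
- env.set_joints(angles): joint-space move.
- env.gripper_to(opening, grasp_force=None): opening from 0.0 (shut) to 1.0 (fully open); grasp_force is the grip in N (None keeps the last); returns when the fingers have stopped.
- env.dwell(seconds).
- env.inverse_kinematics(position, orientation): joint angles nearest the present ones, or None.
- env.read_state(): the state.
- env.grab_frame(name): name is "side" or "top"; returns a dict with "image" (384x512x3 uint8, blue, green, red), "fx", "fy", "cx", "cy" (pixels), "position" and "orientation" of the camera in the world. Camera axes: x right, y up, looking along -z (the intrinsics and any distortion apply to the point x, -y, -z); pixel columns grow to the right and rows downward; lengths in m; the calibration is good to about 2 mm. A picture is of the moment at which its call begins. There is no depth.
A pose or a line that the arm cannot do raises env.Unreachable and nothing moves.
- env.close_job(): hands the job in, once; it reports no verdict.
Trained networks look in a picture, given as the dict that the camera call returned (one of the last four; its "shot" number tells which), for a name from the list of things; names that differ only in an ending like _2 or _b are one class to them, and where a whole thing is asked for, a point or a joint stands for the part that bears it (a point fixed in the world has none). Each returns a list of dicts, best first, with "score" (0 to 1); they miss things now and then, are a little off and sometimes report something else, mostly with a low value. They report only what shows in the picture. A call takes as long as a camera call. They do not tell look-alikes from the thing itself.
- env.search_frame(picture, thing): "xyz" ([x, y, z] in m, in world coordinates, good to about 4 mm: the middle of the surface that is visible of it).
- env.trace(picture, thing): "mask" (384x512 bool, what is visible of it).
The state is a dict: "clock": time; "joint_positions": joint angles; "qvel": joint speeds; "joint_torque": joint torques, N m; "position": TCP position; "tool_rot": TCP orientation; "force": force on the tool from outside, world axes, zero at the start; "wrist_torque": the same for the moment, N m; "opening": opening from 0.0 (shut) to 1.0 (fully open).
Only numpy, scipy, OpenCV 4.12 (cv2) and the standard library are available. Lean on these libraries where they do the work, as an engineer would, in place of code of your own. Each camera call takes 0.05 s, during which the arm holds its last target. There are 200 camera calls.

## Working session

There is one attempt and no reset: what is moved stays moved. The work goes in short steps, each a Python script; the robot and the scene stay as the last script left them, time stands still between calls to the robot, and variables do not carry over. Pictures are saved under pics/ and viewed, about 8 in all and at most 12, crops included, and the job is handed in when it is done.

```bash
mkdir -p pics; python3 - <<'E'
from workcell import env
import cv2,numpy as np
s=env.read_state();print(s['clock'],s['position'],s['tool_rot'],s['opening'])
ims=[]
for n in ['side','top']:
    f=env.grab_frame(n);ims.append(f['image']);cv2.imwrite(f'pics/{n}0.png',f['image'])
    print(n,{k:np.round(v,4).tolist() for k,v in f.items() if k not in('image',)})
    for t in ['station','board','hopper','pull_tab','marker','scraper','shard0','shutter','mug','salt','jar','egg_cup']:
        try: print(t,[(np.round(d['xyz'],3).tolist(),round(d['score'],2)) for d in env.search_frame(f,t)])
        except Exception as e: print(t,repr(e))
E
```

```text
0.0 [0.25731082 0.56889994 0.22145239] [-8.98732572e+01  5.05938472e-03  1.55649837e+02] 1.0015523388928398
side {'fx': 380.3963, 'fy': 380.3963, 'cx': 261.0865, 'cy': 188.9392, 'position': [0.3722, -0.7889, 0.7744], 'orientation': [49.5574, -0.0932, -9.3015], 'shot': 1}
station [([0.517, -0.1, 0.091], 0.56), ([0.401, -0.046, 0.052], 0.21)]
board [([0.515, -0.1, 0.095], 0.78), ([0.683, 0.244, 0.057], 0.38), ([0.571, -0.219, 0.103], 0.34)]
hopper [([0.509, -0.102, 0.091], 0.74)]
pull_tab [([0.5, -0.128, 0.087], 0.75)]
marker [([0.572, -0.217, 0.103], 0.62), ([0.5, -0.13, 0.085], 0.22)]
scraper [([0.396, 0.323, 0.037], 0.9), ([0.531, 0.334, 0.036], 0.66), ([0.534, 0.445, 0.047], 0.48), ([0.508, 0.085, 0.121], 0.36)]
shard0 [([0.499, 0.02, 0.116], 0.67), ([0.504, 0.085, 0.119], 0.65), ([0.568, 0.084, 0.12], 0.55)]
shutter [([0.502, -0.13, 0.086], 0.7)]
mug [([0.683, 0.241, 0.056], 0.97), ([0.509, -0.101, 0.094], 0.39), ([0.573, -0.222, 0.105], 0.23)]
salt [([0.401, -0.043, 0.053], 0.62), ([0.248, -0.357, 0.01], 0.28), ([0.517, -0.101, 0.091], 0.22)]
jar [([0.632, -0.14, 0.056], 0.57)]
e
[... 280 characters left out ...]
pper []
pull_tab [([0.552, 0.004, 0.115], 0.71)]
marker [([0.562, -0.215, 0.097], 0.54), ([0.555, 0.005, 0.115], 0.44)]
scraper [([0.522, 0.332, 0.056], 0.79), ([0.387, 0.328, 0.048], 0.75), ([0.528, 0.444, 0.04], 0.65)]
shard0 [([0.554, 0.003, 0.115], 0.69), ([0.507, -0.087, 0.083], 0.68), ([0.567, 0.094, 0.115], 0.56), ([0.503, 0.094, 0.116], 0.53), ([0.494, 0.024, 0.112], 0.46)]
shutter [([0.507, -0.085, 0.083], 0.74), ([0.52, -0.454, 0.01], 0.42), ([0.626, -0.123, 0.075], 0.35)]
mug [([0.691, 0.275, 0.044], 0.75)]
salt [([0.39, -0.025, 0.072], 0.73), ([0.518, -0.025, 0.112], 0.23)]
jar [([0.627, -0.121, 0.076], 0.71)]
egg_cup [([0.64, 0.016, 0.047], 0.61), ([0.521, -0.024, 0.111], 0.24)]
```

View pics/top0.png

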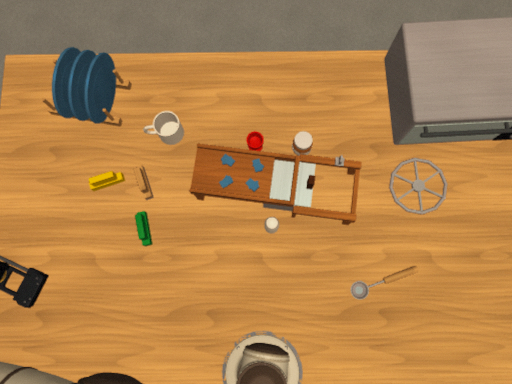

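View pics/side0.png

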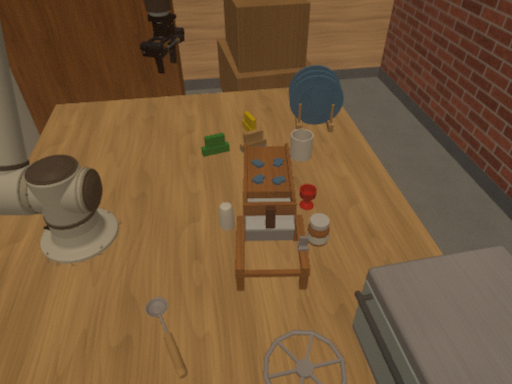

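Scraper candidates in the top view are green (144,228), yellow (106,181) and wood with steel (144,182). The description fits the wood one. I'll check it in a close crop and fit the station.

```bash
python3 - <<'E'
import cv2,numpy as np
t=cv2.imread('pics/top0.png');s=cv2.imread('pics/side0.png')
up=lambda im,x0,x1,y0,y1,k:cv2.resize(im[y0:y1,x0:x1],None,fx=k,fy=k,interpolation=cv2.INTER_CUBIC)
o=np.zeros((600,740,3),np.uint8)
a=up(t,185,370,138,228,4);o[:360]=a
b=up(t,85,160,160,220,4);o[360:,:300]=b
c=up(s,195,275,110,170,4);o[360:,310:630]=c
cv2.imwrite('pics/crop1.png',o)
cv2.imwrite('pics/crop2.png',up(s,225,325,140,292,3.9))
E
```

```text
(no output)
```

View pics/crop1.png

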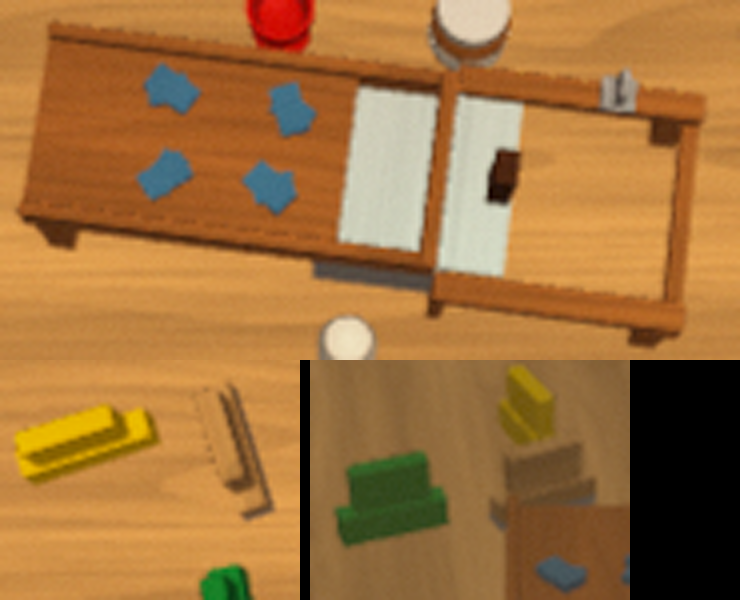

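View pics/crop2.png

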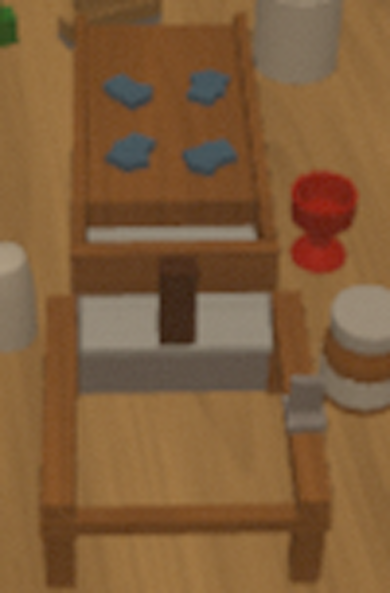

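The wood block with the steel foot is the scraper: crop (230,440) top and (540,470) side. Next I'll fit the station pose from corners in both views.

```bash
cat > h.py <<'E'
import numpy as np,cv2
from scipy.spatial.transform import Rotation as R
from scipy.optimize import least_squares
CAM={'side':(380.3963,261.0865,188.9392,[0.3722,-0.7889,0.7744],[49.5574,-0.0932,-9.3015]),
'top':(481.379,258.1608,193.175,[0.2216,-0.0103,1.3821],[11.3328,0.8274,-90.3579])}
def proj(n,P):
    f,cx,cy,p,o=CAM[n];q=(np.atleast_2d(P)-p)@R.from_euler('xyz',o,degrees=True).as_matrix()
    return np.c_[cx+f*q[:,0]/-q[:,2],cy+f*q[:,1]/q[:,2]]
def ray(n,uv,z):
    f,cx,cy,p,o=CAM[n];d=R.from_euler('xyz',o,degrees=True).apply([(uv[0]-cx)/f,-(uv[1]-cy)/f,-1]);p=np.array(p)
    return p+d*(z-p[2])/d[2]
def rz(a): return R.from_euler('z',a).as_matrix()
def w(S,P): return np.atleast_2d(P)@rz(S[2]).T+[S[0],S[1],0]
E
cat > fit.py <<'E'
from h import *
T=lambda X,Y:(185+(X+.5)/4-.5,138+(Y+.5)/4-.5)
D=lambda X,Y:(225+(X+.5)/3.9-.5,140+(Y+.5)/3.9-.5)
C=[('top',T(705,95),(84,-265,90)),('top',T(680,335),(-84,-265,90)),
('top',T(357,88),(58,-30,110)),
('top',T(444,72),(64,-86,126)),('top',T(424,262),(-64,-86,126)),
('top',T(52,24),(70,185,122)),('top',T(22,210),(-70,185,122)),
('side',D(42,515),(-84,-265,90)),('side',D(326,506),(84,-265,90)),
('side',D(72,253),(-70,-98,126)),('side',D(277,252),(70,-98,126)),
('side',D(80,25),(-64,185,122)),('side',D(240,15),(64,185,122)),('side',D(180,262),(0,-135,150))]
f=lambda S:np.concatenate([(proj(n,w(S,np.array(P)/1000))[0]-uv) for n,uv,P in C])
r=least_squares(f,[.52,0,-.09],loss='soft_l1');S=r.x
print(S[:2],np.degrees(S[2]))
for c,e in zip(C,f(S).reshape(-1,2)): print(c[0],c[2],e.round(1))
np.save('S.npy',S)
def rect(x0,x1,y0,y1,z):return [(x0,y0,z),(x1,y0,z),(x1,y1,z),(x0,y1,z)]
L=[rect(-58,58,-30,185,110),rect(-58,58,-98,-86,126),rect(-12,12,-143,-127,150),rect(64,84,-265,-98,90),rect(-84,-64,-265,-98,90)]
o=[]
for n,m,(x0,x1,y0,y1),k in [('top',T,(185,370,138,228),4),('side',D,(225,325,140,292),3.9)]:
    im=cv2.imread(f'pics/{n}0.png')[y0:y1,x0:x1];im=cv2.resize(im,None,fx=k,fy=k,interpolation=cv2.INTER_CUBIC)
    for l in L:
        q=((proj(n,w(S,np.array(l)/1000))-[x0,y0]+.5)*k-.5)
        cv2.polylines(im,[q.round().astype(int)],1,(0,255,0),1)
    for y in range(-260,-100,10):
        q=((proj(n,w(S,np.array([[74,y,90],[74,y,126]])/1000))-[x0,y0]+.5)*k-.5).round().astype(int)
        if y%50==0 or -240<y<-180: cv2.line(im,q[0].tolist(),q[1].tolist(),(0,0,255) if y%50==0 else (0,255,255),1)
    o.append(im)
o[0]=cv2.resize(o[0],None,fx=.66,fy=.66)
c=np.zeros((593,800,3),np.uint8);c[:238,:488]=o[0][:238,:488];c[:593,490:800]=o[1][:593,40:350];
cv2.imwrite('pics/fit1.png',c)
def p(l): print(l)
# scraper: top cam crop corners of rib top (z=.07), 
for (X,Y) in [(195,388),(222,382),(253,484),(232,490)]:
    print('rib',ray('top',(85+X/4,160+(Y-360)/4),.07).round(4))
for s in [(0.554,.003),(.567,.094),(.503,.094),(.494,.024)]: print('shard st',((np.array(s)-S[:2])@rz(S[2])[:2,:2]).round(3))
E
python3 fit.py
```

```text
[ 0.52096984 -0.00357377] -7.9414593023064075
top (84, -265, 90) [-0.1  0.1]
top (-84, -265, 90) [ 0.5 -0.2]
top (58, -30, 110) [ 1.5 -1.6]
top (64, -86, 126) [0.8 1.2]
top (-64, -86, 126) [0.1 0. ]
top (70, 185, 122) [ 0.3 -0.7]
top (-70, 185, 122) [-0.3  2.6]
side (-84, -265, 90) [-0.7 -4. ]
side (84, -265, 90) [ 1.5 -3.1]
side (-70, -98, 126) [-1.5  0.3]
side (70, -98, 126) [ 1.7 -0.3]
side (-64, 185, 122) [-0.2 -2.9]
side (64, 185, 122) [ 0.3 -0.8]
side (0, -135, 150) [-0.5  0.7]
rib [0.5632 0.3576 0.07  ]
rib [0.5674 0.3387 0.07  ]
rib [0.4937 0.3139 0.07  ]
rib [0.4896 0.3284 0.07  ]
shard st [0.032 0.011]
shard st [0.032 0.103]
shard st [-0.031  0.094]
shard st [-0.031  0.024]
```

View pics/fit1.png

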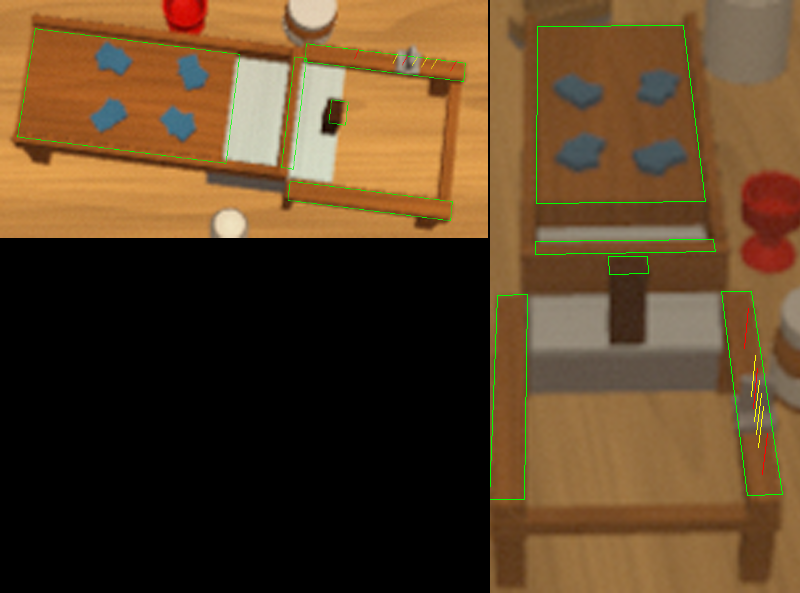

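```bash
cat > a.py <<'E'
from workcell import env
from h import *
S=np.load('S.npy')
def step(n,f):
    r=f();s=env.read_state();print(n,r,round(s['clock'],2),s['position'].round(4) if hasattr(s['position'],'round') else s['position'],np.round(s['tool_rot'],1),np.round(s['force'],1),round(s['opening'],3));return r
E
python3 - <<'E'
from a import *
# pick yaw branch feasible for all poses
Y0,Y1=20,np.degrees(S[2])
for k in (0,180):
    print(k,[env.inverse_kinematics(p,[-90,0,y+k]) is not None and np.round(env.inverse_kinematics(p,[-90,0,y+k])).tolist() for p,y in [([.527,.334,.12],Y0),(w(S,[0,.15,.2])[0],Y1),(w(S,[0,-.2,.12])[0],Y1)]])
k=180
step('grip',lambda:env.gripper_to(.6,30))
step('over',lambda:env.goto([.527,.334,.15],[-90,0,Y0+k]))
step('down',lambda:env.move_straight([.527,.334,.035],None,.12,8))
step('close',lambda:env.gripper_to(0,30))
step('lift',lambda:env.move_straight([.527,.334,.25],None,.15))
f=env.grab_frame('side');cv2.imwrite('pics/s1.png',f['image'])
g=env.grab_frame('top');o=np.hstack([f['image'][60:220,160:340],g['image'][120:280,90:270]])
cv2.imwrite('pics/lift.png',cv2.resize(o,None,fx=2.2,fy=2.2))
E
```

```text
0 [[47.0, 27.0, -8.0, -0.0, -56.0, -117.0], [32.0, 17.0, -11.0, -0.0, -62.0, -129.0], [-5.0, 19.0, -21.0, -0.0, -50.0, -93.0]]
180 [[47.0, 27.0, -8.0, 0.0, -56.0, 63.0], [32.0, 17.0, -11.0, 0.0, -62.0, 51.0], [-5.0, 19.0, -21.0, 0.0, -50.0, 87.0]]
grip False 2.17 [0.2575 0.5695 0.2225] [-90.    0.  155.7] [ 0.8 -1.2  0.3] 0.609
over False 3.54 [0.5269 0.3347 0.1503] [ -90.    0. -160.] [0.1 1.5 0.3] 0.6
down False 4.65 [0.5275 0.3346 0.0359] [-9.0e+01  1.0e-01 -1.6e+02] [-0.3  0.2  0.6] 0.601
close False 5.33 [0.5271 0.3342 0.0352] [ -90.    0. -160.] [-1.4  0.2  0.9] 0.201
lift False 6.92 [0.5265 0.3337 0.2488] [-9.0e+01 -1.0e-01 -1.6e+02] [ 0.1  0.2 -2.9] 0.205
```

View pics/lift.png

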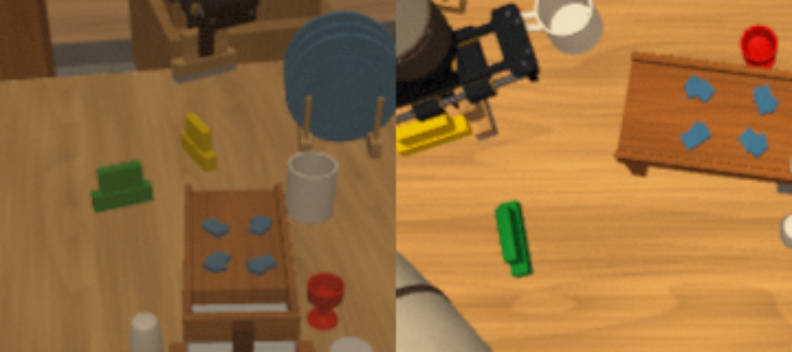

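The scraper is held level in the fingers: left crop (205,65), right crop (485,115). Next I move it over the board and lower it.

```bash
python3 - <<'E'
from a import *
o=[-90,0,np.degrees(S[2])+180]
step('over',lambda:env.goto(w(S,[0,.152,.21])[0],o))
step('down',lambda:env.move_straight(w(S,[0,.152,.140])[0],o,.05,5))
f=env.grab_frame('side');g=env.grab_frame('top')
c=np.hstack([cv2.resize(f['image'][110:220,210:330],(400,367)),cv2.resize(g['image'][125:235,170:290],(400,367))])
cv2.imwrite('pics/down.png',c)
E
```

```text
over False 7.81 [0.5424 0.1469 0.2103] [-90.   0. 172.] [-0.   0.5 -1.9] 0.203
down True 8.98 [0.5418 0.1469 0.1451] [-8.990e+01 -1.000e-01  1.721e+02] [-1.7  0.4  3.6] 0.204
```

View pics/down.png

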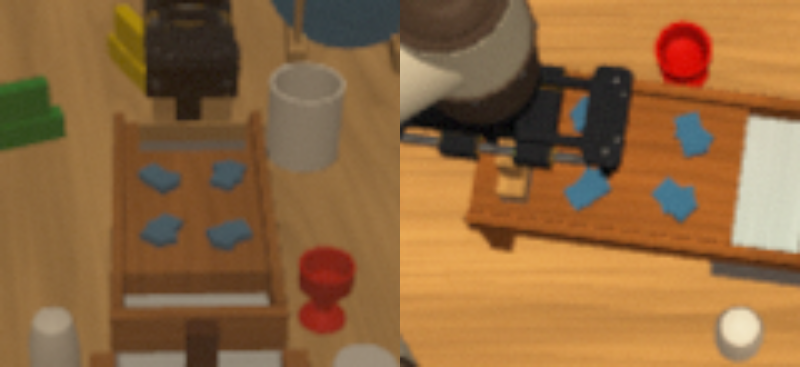

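The scraper stands on the board centred between the rails (left crop 140–247 in a channel of 125–262), behind all the shards. Now I wipe.

```bash
python3 - <<'E'
from a import *
o=[-90,0,np.degrees(S[2])+180]
z=env.read_state()['position'][2]+.0006
step('up',lambda:env.move_straight(w(S,[0,.152,z])[0],o,.05))
step('wipe1',lambda:env.move_straight(w(S,[0,.03,z])[0],o,.06,12))
f=env.grab_frame('side')
step('wipe2',lambda:env.move_straight(w(S,[0,-.028,z])[0],o,.05,12))
env.dwell(.3)
g=env.grab_frame('side')
c=np.hstack([cv2.resize(i['image'][120:240,220:320],(400,480)) for i in (f,g)])
cv2.imwrite('pics/wipe.png',c)
E
```

```text
up False 9.33 [0.5415 0.1468 0.1451] [-9.00e+01 -1.00e-01  1.72e+02] [-1.  -0.3 -1.6] 0.204
wipe1 False 11.52 [0.5251 0.0263 0.1457] [-90.   -0.  172.1] [-0.5  0.7 -1.8] 0.209
wipe2 False 12.88 [ 0.5171 -0.0311  0.1456] [-90.   -0.  172.1] [-0.4  0.5 -1.9] 0.204
```

View pics/wipe.png

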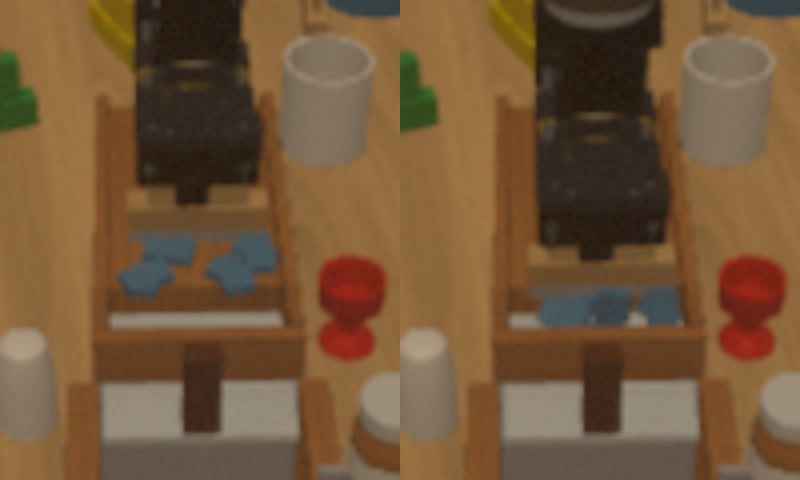

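Three shards show in the hopper (right crop 560, 612 and 660, row 305). I'll back off and count them from the top.

```bash
python3 - <<'E'
from a import *
o=[-90,0,np.degrees(S[2])+180]
z=env.read_state()['position'][2]+.0005
step('back',lambda:env.move_straight(w(S,[0,.09,z])[0],o,.12))
f=env.grab_frame('top');g=env.grab_frame('side')
for i in (f,g): print([(((np.array(d['xyz'][:2])-S[:2])@rz(S[2])[:2,:2]).round(3).tolist(),round(d['xyz'][2],3),round(d['score'],2)) for d in env.search_frame(i,'shard0')])
c=np.hstack([cv2.resize(f['image'][130:230,220:320],(400,400)),cv2.resize(g['image'][130:230,220:320],(400,400))])
cv2.imwrite('pics/back.png',c)
E
```

```text
back False 14.36 [0.5332 0.085  0.1461] [-90.  -0. 172.] [-0.2 -0.7 -2. ] 0.202
[([0.042, -0.035], 0.105, 0.55), ([-0.024, -0.045], 0.104, 0.49)]
[]
```

View pics/back.png

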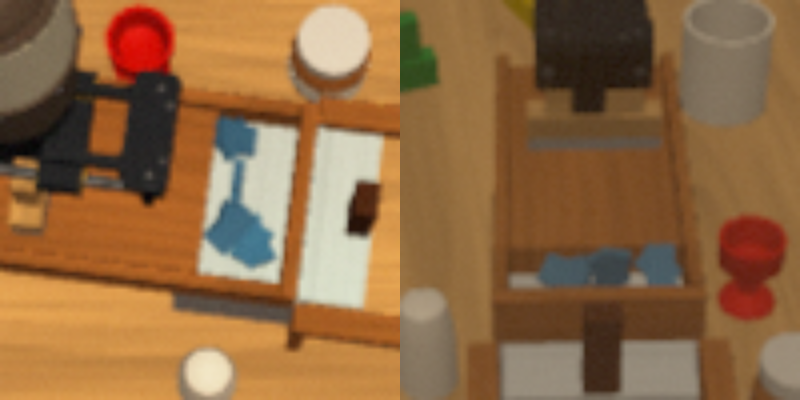

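```bash
python3 - <<'E'
from a import *
f=env.grab_frame('top')['image']
m=np.zeros(f.shape[:2],np.uint8);b=f.astype(int)
m[(b[...,0]-b[...,2]>40)]=1;m[:, :250]=0;m[:,300:]=0;m[:155]=0;m[215:]=0
n,l,st,c=cv2.connectedComponentsWithStats(m)
st_=lambda uv,z:((ray('top',uv,z)[:2]-S[:2])@rz(S[2])[:2,:2]*1000).round(0)
for i in range(1,n):
    v,u=np.nonzero(l==i);P=np.array([st_((a,bb),.1) for a,bb in zip(u,v)])
    print(st[i],'c',P.mean(0),'min',P.min(0),'max',P.max(0))
    if len(P)>3:
        for x0 in range(-60,60,8):
            q=P[(P[:,0]>=x0)&(P[:,0]<x0+8)]
            if len(q): print(' x',x0,'y',q[:,1].min(),q[:,1].max())
E
```

```text
[274 160  10   9  65] c [ 45.23076923 -39.83076923] min [ 33. -52.] max [ 57. -28.]
 x 28 y -40.0 -35.0
 x 36 y -51.0 -28.0
 x 44 y -52.0 -30.0
 x 52 y -52.0 -29.0
[272 170  16  26 176] c [-18.85795455 -51.98295455] min [-40. -74.] max [ 28. -31.]
 x -44 y -69.0 -55.0
 x -36 y -74.0 -35.0
 x -28 y -72.0 -31.0
 x -20 y -72.0 -33.0
 x -12 y -63.0 -38.0
 x -4 y -53.0 -40.0
 x 4 y -47.0 -43.0
 x 12 y -46.0 -43.0
 x 20 y -47.0 -44.0
 x 28 y -44.0 -44.0
```

Top view: the four shards are at crop (237,137), (237,180, on edge), (230,228) and (250,245), all past the board's end at about y −40 mm or beyond. Next I set the scraper down and go to the tab.

```bash
python3 - <<'E'
from a import *
o=[-90,0,np.degrees(S[2])+180]
step('set',lambda:env.move_straight(w(S,[0,.09,.141])[0],o,.03,3))
step('open',lambda:env.gripper_to(.5))
step('up',lambda:env.move_straight(w(S,[0,.09,.25])[0],o,.15))
step('over',lambda:env.goto(w(S,[0,-.135,.20])[0],o))
step('narrow',lambda:env.gripper_to(.34))
f=env.grab_frame('side');g=env.grab_frame('top')
for i in (f,g):
  for t in('pull_tab','marker'): print(t,[(((np.array(d['xyz'][:2])-S[:2])@rz(S[2])[:2,:2]).round(3).tolist(),round(d['xyz'][2],3),round(d['score'],2)) for d in env.search_frame(i,t)])
c=np.hstack([cv2.resize(f['image'][110:270,220:340],(412,550)),cv2.resize(g['image'][130:230,190:310],(388,323)) if 0 else np.vstack([cv2.resize(g['image'][130:230,190:310],(388,323)),cv2.resize(g['image'][140:210,270:370],(388,227))])])
cv2.imwrite('pics/tab.png',c)
E
```

```text
set True 14.82 [0.5339 0.0853 0.145 ] [-9.000e+01  1.000e-01  1.721e+02] [-0.5  0.3  2.8] 0.207
open False 15.57 [0.5328 0.0851 0.1436] [-8.990e+01 -1.000e-01  1.721e+02] [0.7 0.7 1.2] 0.496
up False 16.43 [0.5327 0.0854 0.2489] [-9.00e+01 -1.00e-01  1.72e+02] [-0.6  0.1  0.1] 0.499
over False 17.34 [ 0.5028 -0.1368  0.2001] [-90.    0.  172.1] [-0.1 -0.1  0.4] 0.501
narrow False 17.93 [ 0.5023 -0.1372  0.2   ] [-90.    0.  172.1] [-0.2 -0.4 -0.3] 0.339
pull_tab [([-0.003, -0.129], 0.09, 0.81), ([0.126, 0.264], 0.058, 0.55)]
marker [([0.08, -0.207], 0.104, 0.44)]
pull_tab [([-0.018, -0.102], 0.085, 0.83), ([-0.026, -0.051], 0.111, 0.68)]
marker []
```

View pics/tab.png

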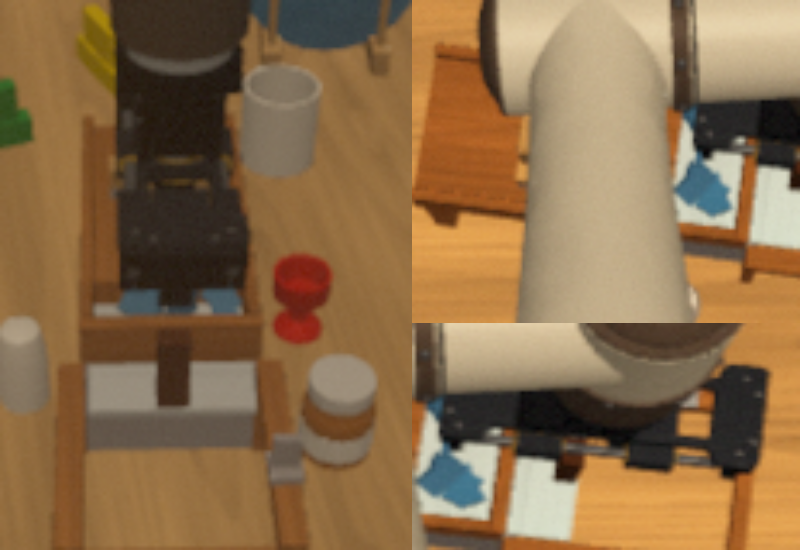

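The tip (left crop 180,300) hangs over the tab (172,370). I'll descend guarded, with a force limit.

```bash
python3 - <<'E'
from a import *
o=[-90,0,np.degrees(S[2])+180]
if step('down',lambda:env.move_straight(w(S,[0,-.135,.115])[0],o,.06,4)): raise SystemExit
step('close',lambda:env.gripper_to(0,40))
f=env.grab_frame('side');g=env.grab_frame('top')
c=np.hstack([cv2.resize(f['image'][110:270,220:340],(412,550)),np.vstack([cv2.resize(g['image'][140:230,270:370],(388,350)),np.zeros((200,388,3),np.uint8)])])
cv2.imwrite('pics/grip.png',c)
E
```

```text
down False 19.8 [ 0.5026 -0.1373  0.1154] [-9.000e+01  1.000e-01  1.721e+02] [ 0.8 -0.2  0.1] 0.337
close False 20.22 [ 0.5025 -0.137   0.1153] [-90.    0.  172.1] [0.3 2.7 1. ] 0.177
```

```bash
python3 - <<'E'
from a import *
st_=lambda n,uv,z:((ray(n,uv,z)[:2]-S[:2])@rz(S[2])[:2,:2]*1000).round(1)
for X,Y,z in [(602,108,.09),(634,112,.09),(627,71,.126),(604,84,.09),(636,88,.09)]: print((X,Y,z),st_('top',(185+X/4-.4,138+Y/4-.4),z))
for X,Y,z in [(307,375,.126),(288,430,.09),(326,430,.09)]: print('side',(X,Y,z),st_('side',(225+X/3.9-.4,140+Y/3.9-.4),z))
o=[-90,0,np.degrees(S[2])+180]
step('pull',lambda:env.move_straight(w(S,[0,-.205,.115])[0],o,.05))
env.dwell(.5)
step('now',lambda:None)
f=env.grab_frame('side');g=env.grab_frame('top')
P=[((t,[(((np.array(d['xyz'][:2])-S[:2])@rz(S[2])[:2,:2]).round(3).tolist(),round(d['xyz'][2],3),round(d['score'],2)) for d in env.search_frame(i,t)])) for i in(f,g) for t in('pull_tab','marker')]
for p in P:print(p)
c=np.hstack([cv2.resize(f['image'][180:290,220:320],(500,550),interpolation=cv2.INTER_CUBIC),np.vstack([cv2.resize(g['image'][140:230,250:370],(300,225)),np.zeros((325,300,3),np.uint8)])])
cv2.imwrite('pics/pulled.png',c)
cv2.imwrite('pics/sidep.png',f['image'])
E
```

```text
(602, 108, 0.09) [  66.  -195.6]
(634, 112, 0.09) [  66.  -217.8]
(627, 71, 0.126) [  83.7 -205.6]
(604, 84, 0.09) [  83.3 -195.3]
(636, 88, 0.09) [  83.2 -217.5]
side (307, 375, 0.126) [  73.3 -205.7]
side (288, 430, 0.09) [  63.4 -216.8]
side (326, 430, 0.09) [  86.1 -217.3]
pull False 21.87 [ 0.4926 -0.2071  0.1152] [-90.   0. 172.] [-0.7  4.5  6.1] 0.177
now None 22.37 [ 0.4926 -0.207   0.1152] [-90.   0. 172.] [-0.2  5.   4.5] 0.18
('pull_tab', [([-0.038, -0.183], 0.087, 0.93)])
('marker', [])
('pull_tab', [([-0.034, -0.16], 0.085, 0.95)])
('marker', [])
```

View pics/pulled.png

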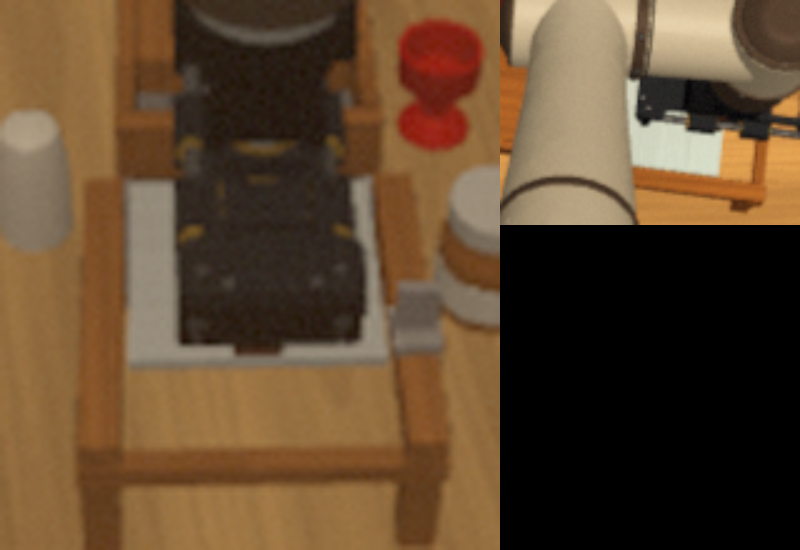

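```bash
python3 - <<'E'
from a import *
st_=lambda n,uv,z:((ray(n,uv,z)[:2]-S[:2])@rz(S[2])[:2,:2]*1000).round(1)
p=env.read_state()['position'];print('tcp st',((np.array(p[:2])-S[:2])@rz(S[2])[:2,:2]*1000).round(1))
q=lambda X,Y,z:print((X,Y),st_('side',(220+X/5-.4,180+Y/5-.4),z))
q(258,354,.086);q(258,364,.086);q(418,350,.09);q(395,350,.09);q(420,282,.126)
# initial: tab base front & plate front edge in crop2 (3.9)
for X,Y in [(177,344),(177,351)]: print('init',st_('side',(225+X/3.9-.4,140+Y/3.9-.4),.086))
a=env.grab_frame('side')['image'];i=cv2.imread('pics/side0.png')
c=np.hstack([cv2.resize(i[205:265,245:320],(400,320),interpolation=cv2.INTER_CUBIC),cv2.resize(a[205:265,245:320],(400,320),interpolation=cv2.INTER_CUBIC)])
cv2.imwrite('pics/cmp.png',c)
E
```

```text
tcp st [   0.  -205.4]
(258, 354) [-1.000e-01 -2.136e+02]
(258, 364) [  -0.4 -219.7]
(418, 350) [  74.5 -216.3]
(395, 350) [  63.8 -216. ]
(420, 282) [  73.9 -206.5]
init [ 1.000e-01 -1.407e+02]
init [  -0.2 -146.8]
```

View pics/cmp.png

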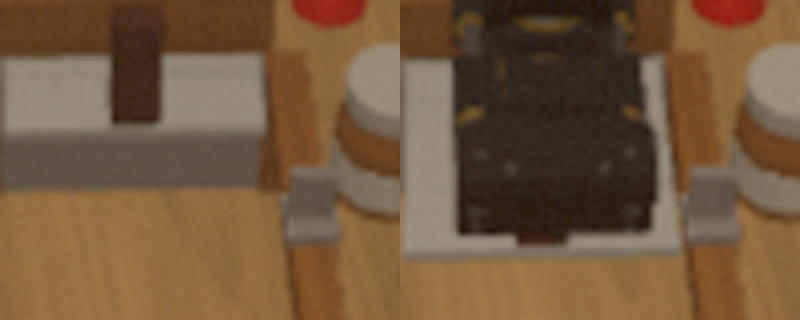

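Tab and fin are level to about 1–2 mm in the camera. I'll check numerically for shards that are still visible, and check the scraper.

```bash
python3 - <<'E'
from a import *
st2=lambda x:((np.array(x[:2])-S[:2])@rz(S[2])[:2,:2]).round(3).tolist()+[round(x[2],3)]
for n in('side','top'):
    f=env.grab_frame(n);b=f['image'].astype(int)
    m=((b[...,0]-b[...,2])>15).astype(np.uint8)
    k,l,s,c=cv2.connectedComponentsWithStats(m)
    q=proj(n,w(S,np.array([[-.06,-.106,.02],[.06,-.106,.02],[.06,-.014,.02],[-.06,-.014,.02],[-.06,-.086,.11],[.06,-.086,.11],[.06,-.03,.11],[-.06,-.03,.11]])))
    lo,hi=q.min(0)-5,q.max(0)+5;print(n,'zone',lo.round(),hi.round())
    print([ (s[i].tolist(),c[i].round().tolist()) for i in range(1,k) if s[i][4]>3 and (c[i]>lo).all() and (c[i]<hi).all()])
    for t in('shard0','scraper'): print(t,[(st2(d['xyz']),round(d['score'],2)) for d in env.search_frame(f,t)])
s=env.read_state();print(s['clock'],s['force'],s['position'],s['opening'])
E
```

```text
side zone [241. 186.] [298. 241.]
[]
shard0 []
scraper [([-0.166, 0.305, 0.038], 0.72), ([-0.057, 0.454, 0.039], 0.63)]
top zone [259. 152.] [306. 214.]
[]
shard0 [([0.059, -0.444, 0.007], 0.27)]
scraper [([-0.002, 0.083, 0.175], 0.9), ([-0.051, 0.444, 0.043], 0.9), ([-0.036, -0.158, 0.084], 0.7), ([-0.177, 0.312, 0.047], 0.55)]
23.0167 [-0.57015973  5.10227979  6.02190395] [ 0.49266111 -0.20701973  0.11523593] 0.18433888289710715
```

No shard is left in the visible part of the hopper, and the scraper stands on the board. A short shake of the shutter will free anything hidden; then back to the mark and hand in.

```bash
python3 - <<'E'
from a import *
o=[-90,0,np.degrees(S[2])+180]
for y in(-.216,-.203,-.216): env.move_straight(w(S,[0,y,.115])[0],o,.12)
env.move_straight(w(S,[0,-.2052,.115])[0],o,.06)
env.dwell(.6)
step('hold',lambda:None)
f=env.grab_frame('top');g=env.grab_frame('side')
for i in(f,g): print([(np.round(d['xyz'],3).tolist(),round(d['score'],2)) for d in env.search_frame(i,'shard0')])
# tab foot front in the side view: dark->white column profile near u=271
col=g['image'][240:260,268:275].mean((1,2)).round().astype(int);print(col.tolist())
old=cv2.imread('pics/sidep.png')[240:260,268:275].mean((1,2)).round().astype(int);print(old.tolist())
p=env.read_state()['position'];print('tcp st',((np.array(p[:2])-S[:2])@rz(S[2])[:2,:2]*1000).round(1))
env.close_job()
E
```

```text
hold None 24.72 [ 0.4926 -0.207   0.1152] [-90.   0. 172.] [-0.3  5.8  4.7] 0.18
[]
[]
[36, 34, 30, 29, 30, 31, 32, 31, 32, 39, 56, 103, 113, 109, 111, 111, 112, 113, 113, 114]
[36, 34, 31, 32, 32, 32, 29, 33, 33, 38, 56, 103, 113, 109, 112, 112, 113, 113, 113, 113]
tcp st [   0.  -205.4]
the job is handed in; nothing more can be done
```

I wiped all four shards into the hopper with the wood-and-steel scraper and left the scraper standing on the board. I then pulled the tab to the mark and handed the job in at about 25 s, still gripping the tab at 40 N. The one thing I could not confirm is that every shard is in the caddy.

- **Shards in the hopper:** I counted all four there after the wipe, about 40 mm or more past the station's origin.
- **Tab at the mark:** The camera puts the tab at y ≈ −205.6 mm and the mark at about −204 to −206 mm. The arm's own reading is −205.4 mm. The spring pulls back with about 5–6 N, and the tab was unchanged after a short shake of the shutter.
- **Scraper:** The network finds it on the board at y ≈ 83 mm with its top at about 175 mm, which fits it standing upright.
- **Caddy:** The arm partly hides the hopper and caddy. After the pull neither view showed a shard in the visible part of the hopper, and the shutter, about 70 mm out, is past its fully open point.
- **Network disagreement:** With the gripper in the way, the networks' positions for the tab were 20–45 mm off and they no longer found the mark. I used the edges measured in the picture instead.
- **Bystanders:** I saw none out of place in the pictures, but I did not measure them again at the end.

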